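# Seat a power module on a sprung-probe test nest and hold it on its stops

## Robot

A 7-joint arm with a two-finger parallel gripper is mounted at the origin on a cart in front of the work surface, level with it; the furniture and walls round the work are solid. World frame = base frame: x ahead of the robot, y to its left, z up, the work surface at z = 0. Lengths are in m, angles in rad, forces in N, time in s.
With the tool pointing down it reaches from about 0.35 to 0.9 m from the base axis. Payload 8.1 kg.
Tool frame: the origin (TCP) lies midway between the tips of the shut fingers; the grasp point (between the pads) lies arm.grasp_offset behind it (arm.grasp_offset is the distance from the TCP to the grasp point, in m); z points along the fingers, y is the line along which they close (so a half turn about z gives the same grasp; the last joint's range is limited). The gripper opens to 92 mm and grips with 3 to 60 N. Pads are 19 mm wide; open, the fingers measure 130 mm over their backs; the gripper's body (75 mm by 190 mm) begins 47 mm behind the grasp point.
Start: joints at [-1.386, 0.434, 0.025, 1.573, -0.012, 1.134, -0.075], TCP at [0.177, 0.599, 0.227] pointing down, gripper open.
Joint ranges: [-2.62, 2.62], [-0.44, 2.09], [-1.27, 1.32], [0.08, 2.57], [-1.32, 4.46], [0.12, 2], [-2.74, 2.74]. Speed limits (rad/s): [2.22, 2.22, 3.01, 3.01, 3.14, 3.14, 3.14].

## Interface

Orientations are given as a rotation vector (axis times angle).
In Python, from cell import observe, imaging, arm gives the robot as it stands.
- The arm moves only by the tool apply_moves, never from a script. Its argument "commands" is a list of rows, each a list of 5 numbers: the opening in per cent of the stroke, from 0 (shut) to 100 (fully open), then the shift along the world's x, y, z in units of 0.06 m (1.0 is 0.06 m), then the turn about the world's z in units of 0.5 rad (1.0 is 0.5 rad). A call has 1 to 12 rows; each row shifts and turns the commanded pose from where the row before left it; what a row does not reach is not made up. A row lasts 1/8 s, in which the tool goes at most 62.5 mm and 10.7 degrees, less where a joint would pass 70% of its speed; a pose out of reach is approached as far as the arm can. A call with a number of a shift or a turn outside -1 to 1 is refused whole. A call with a gripper value outside its range is refused whole. The fingers move at their own pace and stop on an object; "newtons" is the grip in N (left out, the last holds). Time passes only in rows, so rows that do not move let the fingers close. It gives the time, the measured TCP pose, the force, the opening and the grip force at its end, in the units of the state.
- observe(): the state, without advancing time (a new reading comes with each control period).
- imaging.get_image(name): name is "scene" or "top" or "wrist"; returns (picture, depth): 384x512x3 uint8, red, green, blue; 384x512 float32, m along the optical axis (not along the pixel's ray), 0 where there is no reading.
- imaging.camera_params(name): a dict with "camera_matrix" (3x3 intrinsics, pixels), "origin" and "rotation" of the camera in the world; the wrist camera has in their place "tool_from_camera" (4x4, takes a point from camera to tool coordinates, whose origin is the TCP and whose axes are the flange's). Camera axes: x right, y up, looking along -z (the intrinsics and any distortion apply to the point x, -y, -z); pixel columns grow to the right and rows downward; lengths in m; the calibration is good to about 2 mm. A picture is of the moment at which its call begins: read the wrist's pose just before it. camera_params takes no time and is no camera call.
- arm.sign_off(): hands the job in; it is judged then, once.
The state is a dict: "clock": time; "joints": joint angles; "dq": joint speeds; "joint_efforts": joint torques, N m; "position": TCP position; "ee_rot": TCP orientation; "force": force on the tool from outside, world axes, zero at the start; "ft_torque": the same for the moment, N m; "width": opening from 0.0 (shut) to 1.0 (fully open); "gripper_force": force on a finger pad.
Only numpy, scipy, OpenCV 4.12 (cv2) and the standard library are available. Lean on these libraries where they do the work, as an engineer would, in place of code of your own. Each camera call takes 0.05 s, during which the arm holds its last target. There are 200 camera calls.

## Task

Take the power module from its sloping rest and lay it in the pocket of the test nest, contact face down and metal face up, with its end connector in the pocket's open gap. Then press it down against the sprung probes until it is fully home on the hard stops, without forcing it (less than 60 N on the stops), and finish while the gripper is still holding it pressed there, so that the contact test can run. Leave the other things on the bench where they stand.

Things in the scene. Friction and masses are not known exactly. Their poses are not given: they have to be found in the camera images.
- module_centre (a point): Centre (half-way up) of the loose power module, a block 60 x 40 x 18 mm (x, y, z) of about 0.12 kg: black potted case below, 5 mm bare-metal plate on top. x points along its length to the end with the connector, y across its 40 mm width (grasp it there), z out of the metal face; the contact face with 2 x 4 small brass pads is the opposite one, 9 mm below the centre.
- module_connector (a point): Middle of the outer face of the module's grey end connector: 38 mm along +x from the module's centre. The connector sticks out 8 mm from the block and is 18 mm wide, from 4 to 13 mm above the contact face.
- module: The same power module; origin at the middle of its contact face, axes as for module_centre. At the start it leans on the rest at 40 degrees from level, metal face up and leaning to the robot's right, connector end uppermost, to the left.
- rest_slope (a point): The fixed steel rest: middle of the module's contact face as it lies there, 49 mm above the bench; axes of the level base plate (86 x 62 x 6 mm): z up, x level towards the slope's upper end. The slope is a strip 22 mm wide (narrower than the module, fingers pass beside it) rising at 40 degrees. A lip and two cheeks hold only the lowest 10 mm of the module; the rest of its long sides is free.
- nest_seat (a point): The fixed test nest: centre of its pocket at the height of the stop tops, 42 mm above the bench. x points to the pocket's open end, where a 23 mm gap takes the module's connector (the other end is closed: turned round, the module does not go in), y across, z up. The pocket is 62 x 42 mm, 1 mm clearance a side; guides stand 14 mm above the seat, then lean outward to 20 mm above it.
- nest: The same nest; origin under its middle at the bench, axes as nest_seat. Base plate 104 x 80 mm, 11 mm high. The pocket's long sides are open over the middle 43 mm, down to the base plate; the pedestal between is 32 mm wide, so that fingers pass beside it, below the module's sides. Near it stand an open case lid 150 mm, a drawer unit 171 mm and, behind it, a shelf 261 mm high.
- probes (a joint): Travel in m of the sprung set of 2 x 4 brass probes in the middle of the pocket: 0 when free, the heads then 6 mm above the stops; grows as they are pressed down; 0.006 when the module lies on the stops. Spring force 3 N at 0 and 9 N at 0.006: an unpressed module stays up on the probes.
- nest_stops: The four hard stops of the nest: upright steel pins 6 mm across, 24.5 mm to either side of the pocket's centre in x and 12.7 mm in y, tops 42 mm above the bench. Origin as body nest.
- solder_reel: Bystander right of the rest: reel of solder with green flanges, 48 mm across, 40 mm high, standing. Origin under its centre.
- flux_bottle: Bystander beyond the rest: small brown bottle with black cap, 30 mm across, 73 mm high. Origin under its centre.
- heat_sink: Bystander, left of the nest: finned heat sink 40 x 40 x 20 mm. Origin under its centre.
- spare_board: Bystander, right of the nest: small green circuit board 40 x 59 mm, 14 mm high over its pin header. Origin under its centre.
Mind the look-alikes: they are no part of the job. Leave any green look-alike of the module alone.

How it is judged:
At the end, for the whole second after the job is handed in: Module level within 0.06 rad in the pocket, metal face up, connector in the gap, within 3 mm of the pocket centre, contact face within 1.5 mm of the stops; probes pressed over 5 mm, over 1 N on the stops, the fingers still bearing on it with over 5 N, at rest (value of joint probes above 0.005 m and contact force between module and nest_stops above 1 N and contact force between the fingers and module above 5 N and z of module in the frame of nest_seat between -0.003 and 0.0015 m and horizontal distance between module and nest_seat below 0.003 m and x of module_connector in the frame of nest_seat above 0.03 m and angle between module's own z axis and vertical below 0.06 rad and linear speed of module below 0.02 m/s); the arm keeps its last pose, push and grip.
It fails at once if a bystander is shifted by more than 25 mm (distance of any of solder_reel, flux_bottle, heat_sink, spare_board from where it was at the start of the episode above 0.025 m).
It fails at once if the module is forced onto the stops with more than 60 N (contact force between module and nest_stops above 60 N).
It also fails if it takes over 70 s, if anything falls off the work surface, if the arm or the gripper's body presses on something with over 40 N, if the wrist force passes 120 N, or if a joint passes its speed limit or range.

## Working session

There is one attempt and no reset: what is moved stays moved. The work goes in short steps, Python scripts to look and compute and a tool call to move; the robot and the scene stay as the last step left them, time stands still between calls to the robot, and variables do not carry over. Pictures are saved under pics/ and viewed, at most 10 in all, crops included, and the job is handed in when it is done.

Besides the shell and the picture viewer there is one more tool, called as name(argument=value, ...), one argument or row to a line, values as JSON. apply_moves: Moves the arm, as the interface text tells. Its arguments: {"type":"object","properties":{"commands":{"type":"array"},"newtons":{"type":"number"}},"required":["commands"]}

```bash
mkdir -p pics; cat > h.py <<'E'
import numpy as np, cv2, pickle
from cell import observe, imaging, arm
from scipy.spatial.transform import Rotation as R
def cap(n):
    s=observe(); p=imaging.camera_params(n); im,d=imaging.get_image(n)
    pickle.dump((s,p,im,d),open(f'{n}.pkl','wb')); return s,p,im,d
def load(n): return pickle.load(open(f'{n}.pkl','rb'))
def cloud(n,t=None):
    s,p,im,d=t or load(n)
    K=p['camera_matrix']; v,u=np.mgrid[:d.shape[0],:d.shape[1]]
    dist=p.get('distortion'); 
    xy=np.stack([u,v],-1).reshape(-1,1,2).astype(float)
    n_=cv2.undistortPoints(xy,np.array(K),None if dist is None else np.array(dist)).reshape(*d.shape,2)
    P=np.stack([n_[...,0]*d,-n_[...,1]*d,-d],-1)
    if 'origin' in p: return P@np.array(p['rotation']).T+p['origin'],im,d
    T=np.array(p['tool_from_camera']); P=P@T[:3,:3].T+T[:3,3]
    return P@R.from_rotvec(s['ee_rot']).as_matrix().T+s['position'],im,d
E
python3 - <<'E'
from h import *
print(observe(), arm.grasp_offset)
a=[]
for n in ('scene','top','wrist'):
    s,p,im,d=cap(n); print(n,{k:np.round(v,3).tolist() if not isinstance(v,str) else v for k,v in p.items()}); cv2.imwrite(f'pics/{n}0.png',cv2.cvtColor(im,cv2.COLOR_RGB2BGR))
E
```

```text
{'clock': 0.0, 'joints': array([-1.38558311,  0.43520155,  0.0249911 ,  1.5741123 , -0.01161881,
        1.13399765, -0.07504959]), 'dq': array([-0.00029154, -0.00025903, -0.00048774,  0.00096335,  0.000987  ,
       -0.00122335,  0.00095874]), 'joint_efforts': array([-6.82070113e-04, -6.67871475e+01,  9.84861664e-01, -3.14440727e+01,
       -6.03369623e-02,  4.36184846e-02,  1.79724375e-04]), 'position': array([0.17732228, 0.59877555, 0.22595261]), 'ee_rot': array([-4.50591964e-01, -3.10901577e+00,  2.46725104e-03]), 'force': array([-0.49264558, -0.0611226 ,  0.03839783]), 'ft_torque': array([-0.01452492,  0.00467094,  0.02369457]), 'gripper_force': 0.0, 'width': 1.002058235003772} 0.0188
scene {'camera_matrix': [[371.587, 0.0, 260.344], [0.0, 371.587, 187.109], [0.0, 0.0, 1.0]], 'origin': [0.242, -0.895, 0.785], 'rotation': [0.853, -0.122, -0.253]}
top {'camera_matrix': [[483.03, 0.0, 251.577], [0.0, 483.03, 190.81], [0.0, 0.0, 1.0]], 'origin': [0.291, -0.113, 1.624], 'rotation': [0.092, -0.085, -1.578]}
wrist {'camera_matrix': [[288.977, 0.0, 258.146], [0.0, 288.977, 190.706], [0.0, 0.0, 1.0]], 'tool_from_camera': [[-0.0, 0.962, 0.273, 0.074], [1.0, 0.0, 0.001, 0.0], [0.001, 0.273, -0.962, -0.158], [0.0, 0.0, 0.0, 1.0]]}
```

View pics/scene0.png

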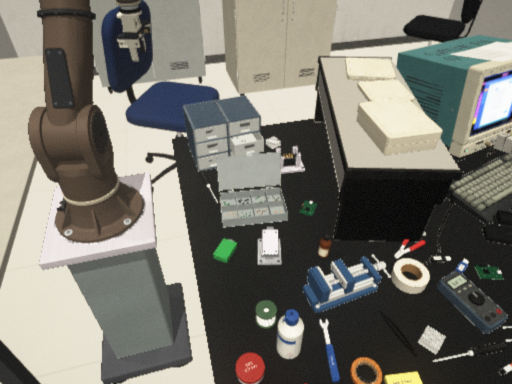

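View pics/top0.png

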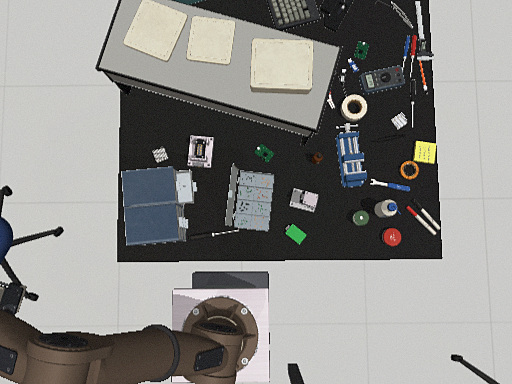

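The scene shows the real module on its rest: white metal plate at scene (269,245), top (305,200). The look-alikes are the green block at scene (225,250) / top (296,234), and the white box by the drawers at top (185,187). The nest is at top (200,151) / scene (292,160), with the shelf behind it, the drawers to its left and the case lid in front.

```bash
sed -i "s/P@np.array(p\['rotation'\]).T/P@R.from_rotvec(p['rotation']).as_matrix().T/" h.py
python3 - <<'E'
from h import *
C,im,d=cloud('top')
for nm,(u,v) in dict(mod=(302,197),conn=(313,204),green=(296,234),nest=(200,151),board=(264,153),bottle=(316,157),reel=(361,217),lid=(232,197),lid2=(255,200),drawer=(150,200),dr2=(184,187),shelf=(140,70),shelf2=(305,128),hs=(160,155)).items(): print(nm,C[v-1:v+2,u-1:u+2].reshape(-1,3).mean(0).round(3))
S,im2,d2=cloud('scene')
for nm,(u,v) in dict(mod=(270,240),nest=(292,160)).items(): print(nm,S[v,u].round(3))
a=cv2.resize(im[170:240,270:340],(400,400),interpolation=cv2.INTER_CUBIC);b=cv2.resize(im2[220:280,240:300],(400,400),interpolation=cv2.INTER_CUBIC)
cv2.imwrite('pics/c1.png',cv2.cvtColor(np.hstack([a,b]),cv2.COLOR_RGB2BGR))
# heights map extents of walls above 0.1 near nest
for z0,z1 in ((.13,.2),(.22,.3)):
    m=(C[...,2]>z0)&(C[...,2]<z1)&(C[...,0]>.25)&(C[...,0]<.9); n,l,st,c=cv2.connectedComponentsWithStats(m.astype(np.uint8))
    for i in range(1,n):
        if st[i,4]>20: q=C[l==i]; print(z0,st[i],q.min(0).round(3),q.max(0).round(3))
E
```

```text
mod [ 0.444 -0.269  0.083]
conn [ 0.424 -0.307  0.053]
green [ 0.328 -0.253  0.019]
nest [0.606 0.064 0.037]
board [ 0.603 -0.15   0.007]
bottle [ 0.578 -0.32   0.058]
reel [ 0.381 -0.466  0.035]
lid [ 0.446 -0.045  0.089]
lid2 [ 0.443 -0.118  0.01 ]
drawer [0.431 0.2   0.168]
dr2 [0.482 0.113 0.064]
shelf [0.805 0.216 0.26 ]
shelf2 [ 0.63  -0.266  0.243]
hs [0.599 0.203 0.011]
mod [ 0.438 -0.297  0.066]
nest [0.62  0.047 0.037]
0.13 [106  75 207  64 868] [ 0.62  -0.292  0.131] [0.816 0.336 0.2  ]
0.13 [225 163   9  62 119] [ 0.357 -0.051  0.13 ] [ 0.545 -0.025  0.16 ]
0.13 [ 121  166   62   79 4029] [0.299 0.108 0.13 ] [0.535 0.291 0.181]
0.13 [388 202  13  12  51] [ 0.385 -0.558  0.13 ] [ 0.421 -0.529  0.16 ]
0.22 [   95    35   248    99 12114] [ 0.616 -0.378  0.22 ] [0.9   0.351 0.3  ]
```

View pics/c1.png

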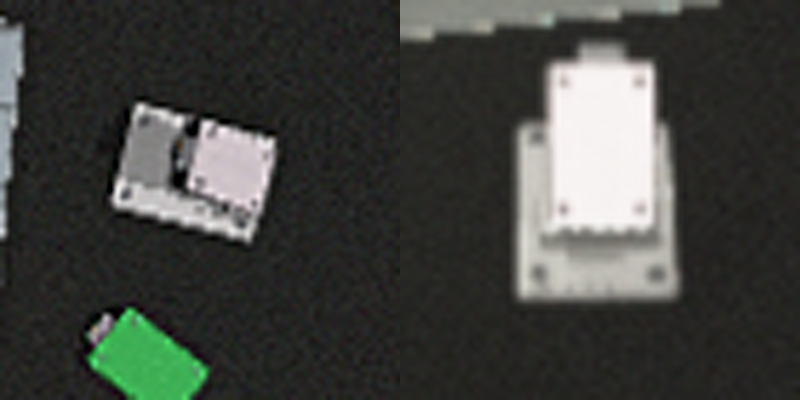

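The crop confirms it: a white plate on the steel rest, with the grey connector at its upper end. The green block with the grey tab is the decoy. I'm moving up and over to look at the nest close up.

apply_moves(
  commands=[
    [100,0,0,0.9,0],
    [100,0,0,0.9,0],
    [100,0.52,-0.75,0,0],
    [100,0.52,-0.75,0,0],
    [100,0.52,-0.75,0,0],
    [100,0.52,-0.75,0,0],
    [100,0.52,-0.75,0,0],
    [100,0.52,-0.75,0,0],
    [100,0.52,-0.75,0,0],
    [100,0.52,-0.75,0,0],
    [100,0.52,-0.75,0,0],
    [100,0.52,-0.75,0,0],
  ],
)

```text
clock: 1.65
position: [0.49, 0.1477, 0.3347]
ee_rot: [-0.45, -3.109, -0.0]
force: [0.7, 0.9, 0.3]
width: 0.996
gripper_force: 0.0
```

apply_moves(
  commands=[
    [100,0.52,-0.75,0,0],
    [100,0.52,-0.75,0,0],
    [100,0,0,0,0],
    [100,0,0,0,0],
  ],
)

```text
clock: 2.15
position: [0.5515, 0.0597, 0.3343]
ee_rot: [-0.451, -3.108, -0.0]
force: [0.4, 0.2, 0.0]
width: 1.002
gripper_force: 0.0
```

```bash
python3 - <<'E'
from h import *
s,p,im,d=cap('wrist'); print(s['clock'],s['position'],s['ee_rot'],s['joints'].round(2))
C,im,d=cloud('wrist')
K=p['camera_matrix']
m=(C[...,2]>.02)&(C[...,2]<.075)&(abs(C[...,0]-.61)<.09)&(abs(C[...,1]-.06)<.09)
v,u=np.where(m); print(u.min(),u.max(),v.min(),v.max())
x0,x1,y0,y1=max(u.min()-25,0),u.max()+25,max(v.min()-25,0),v.max()+25
f=min(780/(x1-x0),580/(y1-y0)); print(x0,y0,f)
cv2.imwrite('pics/w1.png',cv2.cvtColor(cv2.resize(im[y0:y1,x0:x1],None,fx=f,fy=f,interpolation=cv2.INTER_CUBIC),cv2.COLOR_RGB2BGR))
E
```

```text
2.15 [0.55148597 0.05970502 0.33434174] [-4.50798318e-01 -3.10808252e+00 -1.68926498e-04] [-0.54  0.25  0.43  1.6  -0.11  1.31  1.19]
252 305 125 219
227 100 4.027777777777778
```

View pics/w1.png

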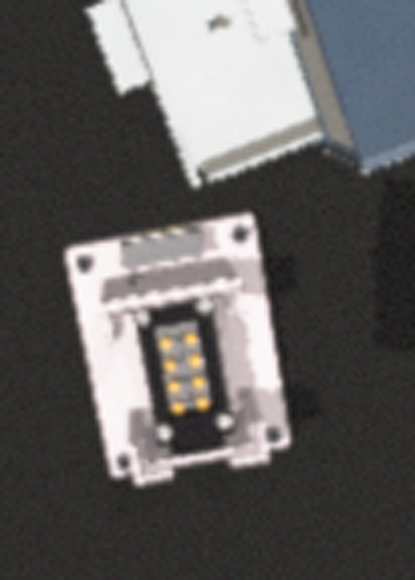

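The nest is close up here. The eight brass probes are around crop (183,372). The stops are at crop (143,318), (205,305), (225,420) and (165,432). The open gap is at the bottom, (205,462), away from the robot, and the closed wall is at the top.

```bash
cat >> h.py <<'E'
def ray(t,u,v,z):
    s,p,im,d=t; K=np.array(p['camera_matrix']); D=p.get('distortion')
    n=cv2.undistortPoints(np.array([[[u,v]]],float),K,None if D is None else np.array(D))[0,0]
    c=np.array([n[0],-n[1],-1])
    if 'origin' in p: o=np.array(p['origin']); r=R.from_rotvec(p['rotation']).as_matrix()@c
    else:
        T=np.array(p['tool_from_camera']); Q=R.from_rotvec(s['ee_rot']).as_matrix(); o=Q@T[:3,3]+s['position']; r=Q@T[:3,:3]@c
    return o+r*(z-o[2])/r[2]
E
python3 - <<'E'
from h import *
t=load('wrist'); f=4.02778
def pts(L,z): return np.array([ray(t,227+(x+.5)/f-.5,100+(y+.5)/f-.5,z) for x,y in L])
S=pts([(143,318),(205,305),(225,420),(165,432)],.042); H=pts([(85,263),(240,232),(273,433),(124,461)],.011)
for A in(S,H):
    print(A[:,:2].round(4).tolist(),A.mean(0).round(4)); e=A[2:].sum(0)-A[:2].sum(0); print(np.arctan2(e[1],e[0]), np.linalg.norm(e)/2)
C,im,d=cloud('wrist'); print('bench z',np.median(C[270:300,240:280,2]), 'obs', [np.round(C[b,a],3).tolist() for a,b in((290,120),(310,130),(240,105))])
E
```

```text
[[0.5854, 0.0564], [0.5873, 0.0814], [0.6358, 0.0765], [0.6339, 0.0516]] [0.6106 0.0665 0.042 ]
-0.10063375036218264 0.04873876413982338
[[0.563, 0.0381], [0.5688, 0.1037], [0.6582, 0.0947], [0.6522, 0.0286]] [0.6105 0.0663 0.011 ]
-0.10336744671708227 0.08981424368199356
bench z 0.1494922021379607 obs [[0.509, 0.121, 0.062], [0.522, 0.133, 0.141], [0.466, 0.054, -0.001]]
```

apply_moves(
  commands=[
    [100,-0.3,-0.9,0,0],
    [100,-0.3,-0.9,0,0],
    [100,-0.3,-0.9,0,0],
    [100,-0.3,-0.9,0,0],
    [100,-0.3,-0.9,0,0],
    [100,-0.3,-0.9,0,0],
    [100,-0.3,0,-0.9,0],
    [100,0,0,-0.9,0],
    [100,0,0,0,0],
    [100,0,0,0,0],
  ],
)

```text
clock: 3.45
position: [0.4271, -0.2644, 0.2285]
ee_rot: [0.448, 3.108, -0.0]
force: [-1.0, 0.1, 0.4]
width: 0.999
gripper_force: 0.0
```

```bash
python3 - <<'E'
from h import *
s,p,im,d=cap('wrist'); print(s['clock'],s['position'],s['ee_rot'])
C,im,d=cloud('wrist')
m=(C[...,2]>.02)&(C[...,2]<.09)&(abs(C[...,0]-.44)<.09)&(abs(C[...,1]+.285)<.09)
v,u=np.where(m); 
x0,x1,y0,y1=max(u.min()-25,0),u.max()+25,max(v.min()-25,0),v.max()+25
f=min(780/(x1-x0),580/(y1-y0)); print(x0,y0,f)
cv2.imwrite('pics/w2.png',cv2.cvtColor(cv2.resize(im[y0:y1,x0:x1],None,fx=f,fy=f,interpolation=cv2.INTER_CUBIC),cv2.COLOR_RGB2BGR))
E
```

```text
3.45 [ 0.42713526 -0.26441063  0.22852437] [ 4.47845119e-01  3.10775216e+00 -4.93720767e-04]
190 141 6.041666666666667
```

View pics/w2.png

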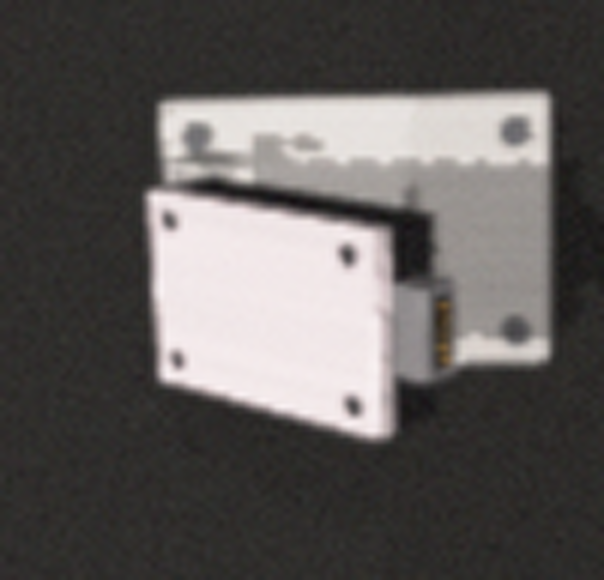

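This is the module on its rest from above. Its metal-face corners are at crop (150,190), (392,228), (392,438) and (160,380). The connector is at the upper right end, (425,330), and the base plate corners are at (160,100), (550,93) and (550,362).

```bash
cat >> h.py <<'E'
def proj(t,X):
    s,p,im,d=t; K=np.array(p['camera_matrix']); D=p.get('distortion'); D=None if D is None else np.array(D)
    T=np.array(p['tool_from_camera']); Q=R.from_rotvec(s['ee_rot']).as_matrix()
    c=((np.atleast_2d(X)-s['position'])@Q-T[:3,3])@T[:3,:3]
    return cv2.projectPoints(c*[1,-1,-1],np.zeros(3),np.zeros(3),K,D)[0][:,0]
E
python3 - <<'E'
from h import *
from scipy.optimize import least_squares
t=load('wrist'); f=6.041667
px=lambda L:np.array([(190+(x+.5)/f-.5,141+(y+.5)/f-.5) for x,y in L])
U=px([(150,190),(392,228),(392,438),(160,380)])
def M(q,fix):
    x,y,a=q[:3]; z,tl=(.049,np.radians(40)) if fix else q[3:]
    return R.from_euler('ZY',[a,-tl]).as_matrix(),np.array([x,y,z])
# image up = toward robot(-x). module x ~ +y ; module y = z cross x = -x => up in image
L=np.array([(-30,20,18),(30,20,18),(30,-20,18),(-30,-20,18)])*1e-3
def res(q,fix):
    A,o=M(q,fix); return (proj(t,L@A.T+o)-U).ravel()
for fix,q in((1,[.44,-.28,1.5]),(0,[.44,-.28,1.5,.049,.7])):
    r=least_squares(res,q,args=(fix,)); A,o=M(r.x,fix); print(fix,r.x.round(4),r.fun.round(2),'centre',(o+A@[0,0,.009]).round(4))
B=np.array([ray(t,*p,.006) for p in px([(160,100),(550,93),(550,362)])]);e=B[1]-B[0];g=B[1]-B[2];print(B.round(4),np.arctan2(e[1],e[0]),np.arctan2(-g[0],g[1])+0,np.linalg.norm(e),np.linalg.norm(g),'basecentre',(B[0]+B[2])/2)
C,im,d=cloud('wrist');u=px([(270,300)])[0].round().astype(int);print(C[u[1],u[0]])
E
```

```text
1 [ 0.441  -0.2857  1.3018] [ 1.16 -0.28 -1.52  0.25 -0.72  0.25  1.36 -0.36] centre [ 0.4395 -0.2913  0.0559]
0 [ 0.441  -0.2868  1.2919  0.0481  0.6281] [ 0.02 -0.1  -0.17  0.16  0.22 -0.03 -0.06 -0.05] centre [ 0.4395 -0.2919  0.0553]
[[ 0.4002 -0.3144  0.006 ]
 [ 0.4229 -0.232   0.006 ]
 [ 0.4826 -0.2482  0.006 ]] 1.3024976207877814 1.3056984502038778 0.08548583470362948 0.06187376376711328 basecentre [ 0.44138172 -0.28131735  0.006     ]
[ 0.43538192 -0.29569949  0.06529239]
```

apply_moves(
  commands=[
    [100,0.2,-0.45,0,-0.31],
    [100,0,0,0,-0.31],
    [100,0,0,0,-0.31],
    [100,0,0,0,-0.31],
    [100,0,0,0,-0.31],
    [100,0,0,0,-0.31],
    [100,0,0,0,-0.31],
    [100,0,0,0,-0.31],
    [100,0,0,0,-0.31],
    [100,0,0,0,-0.31],
    [100,0,0,0,0],
    [100,0,0,0,0],
  ],
)

```text
clock: 5.0
position: [0.4386, -0.2917, 0.2277]
ee_rot: [2.492, 1.911, 0.002]
force: [-0.2, -0.5, 0.6]
width: 0.998
gripper_force: 0.0
```

```bash
python3 - <<'E'
from h import *
s=observe(); A=R.from_rotvec(s['ee_rot']).as_matrix()
print(s['joints'].round(2),s['position'].round(4),'yaw y',np.arctan2(A[1,1],A[0,1]),'want -.268; z',A[:,2].round(4))
dp=np.array([.4395,-.2915,.047])-s['position'];print(dp/.06)
E
```

```text
[-0.25  0.38  1.01  1.86 -0.36  1.09  0.63] [ 0.4386 -0.2917  0.2277] yaw y -0.2626987670159741 want -.268; z [ 1.5e-03 -4.0e-04 -1.0e+00]
[ 0.01558982  0.00358567 -3.01134566]
```

apply_moves(
  commands=[
    [100,0.01,0,-0.6,-0.01],
    [100,0,0,-0.6,0],
    [100,0,0,-0.5,0],
    [100,0,0,-0.5,0],
    [100,0,0,-0.4,0],
    [100,0,0,-0.3,0],
    [100,0,0,-0.1,0],
    [100,0,0,0,0],
    [60,0,0,0,0],
    [60,0,0,0,0],
    [50,0,0,0,0],
    [50,0,0,0,0],
  ],
  newtons=15,
)

```text
clock: 6.5
position: [0.4386, -0.2917, 0.0469]
ee_rot: [2.502, 1.9, 0.0]
force: [-0.3, -0.4, -0.1]
width: 0.617
gripper_force: 0.0
```

apply_moves(
  commands=[
    [20,0,0,0,0],
    [20,0,0,0,0],
    [20,0,0,0,0],
    [20,0,0,0,0],
    [20,0,0,0,0],
    [20,0,0,0,0],
  ],
  newtons=15,
)

```text
clock: 7.25
position: [0.4385, -0.2917, 0.0468]
ee_rot: [2.502, 1.9, 0.0]
force: [0.4, -0.8, 1.3]
width: 0.433
gripper_force: 15.0
```

apply_moves(
  commands=[
    [20,0,0,0.1,0],
    [20,0,0,0.2,0],
    [20,0,0,0.4,0],
    [20,0,0,0.5,0],
    [20,0,0,0.5,0],
    [20,0,0,0,0],
  ],
)

```text
clock: 8.0
position: [0.4394, -0.2927, 0.1511]
ee_rot: [2.5, 1.897, 0.003]
force: [-0.1, 0.5, -0.8]
width: 0.435
gripper_force: 15.0
```

```bash
python3 - <<'E'
from h import *
C,im,d=cloud('top')
for X,Y in(((.45,.62),(-.32,-.12)),((.29,.46),(-.46,-.28))):
    for x in np.arange(X[1],X[0],-.015):
        r=''
        for y in np.arange(Y[1],Y[0],-.01):
            m=(abs(C[...,0]-x)<.008)&(abs(C[...,1]-y)<.005); r+='%4d'%(1000*C[m][:,2].max() if m.any() else -99)
        print('%.3f'%x,r)
t=cap('wrist'); cv2.imwrite('pics/w3.png',cv2.cvtColor(t[2],cv2.COLOR_RGB2BGR)); print(t[0]['position'])
E
```

```text
0.620    4   8   7  11   8  12   6   7   5   3   6   7   8   7   4 259 262 265 265   6
0.605    7   6   6  13   6  11   6   6   6   5   7   6   8   4   4   9   4   7   6   6
0.590    5   4  13  13   7  10   6   6   7   5   5   6   5   5   3   9   5   6   6  54
0.575   11  11   7   9   7   5   6   5   6   4   6   9   4   5   6   8   6   9   8  55
0.560    4   5   9   3   6   2   4   6   6   7   8   8   4   5   9   5   4  11   6   6
0.545    3   5   7   8   5   6   6   7   5   4   4   5   4   5   8   4   6   4   9   6
0.530   28  35  32  26  34  32  26   7  10   6   5   4   7  12   5   6   4   4   8   4
0.515   27   5   8   9   8  11  32   8   5   6   7   4   4  16  10   4   7   3   8   4
0.500    8   8  11  10  15   8  34   6   4   7   5  10   5   6   9   5   9   7   5   6
0.485   29  28  18  29  27  36  25   8   7   3   3   2   6  11   5   7   5  10   9   4
0.470    6  11  15   7  11  35  33   5   5   7   4   4   6  14  14  75  85  79  13  11
0.455   13  10  13  14  10  39   7   8   3   7   6   5   9  12  77  90  83  83  69  62
0.460   85  83  69  62  46   7   4   5   8   6   6   4  
[... 229 characters left out ...]
 4   5   7   8   9   4   5   4
0.400    5   6   9  11   7   7   8   3   7   9   4   4   7   7   7   6   7  43
0.385    5   4   9   4   4   7   8   7   8   9   5   5   6   3   7   6  48  47
0.370    4   4   7   6   6   7   8   7   6   5   5   5   7   6   4   7  41  44
0.355    5   6   7   8  10   7   4   8   7   7   4   6   7   4   9  10   3   7
0.340   18   4   9   6   3  12   8   8  10   6   5   7   5   6   5   9   5   3
0.325   22  21   8   3   5   6   4   7   4   8   8   3   3   4   2   9   5   4
0.310   22   7   6   7   4   9   4   3   8   4   7   5   4   5  10   5   5   5
0.295    7   8   5   8   8   6   4   7   9   7   5   5   8  11   2   7   7   7
[ 0.43938157 -0.29265847  0.15114134]
```

View pics/w3.png

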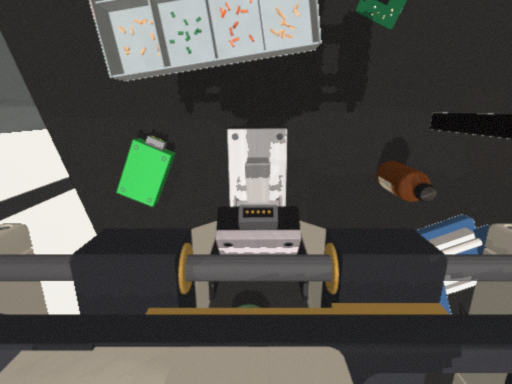

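The module is held, connector at (258,215), with the rest clear below it. I can't tilt the tool, so I'll level the module by lowering its low edge onto the clear bench at (0.36, -0.375). It will then pivot between the pads.

apply_moves(
  commands=[
    [20,-0.33,-0.34,0,0],
    [20,-0.33,-0.34,0,0],
    [20,-0.33,-0.34,-0.3,0],
    [20,-0.33,-0.34,-0.4,0],
    [20,0,0,-0.5,0],
    [20,0,0,-0.4,0],
    [20,0,0,-0.3,0],
    [20,0,0,0,0],
    [20,0,0,0,0],
  ],
  newtons=10,
)

```text
clock: 9.18
position: [0.3594, -0.3736, 0.0352]
ee_rot: [2.502, 1.899, -0.0]
force: [0.1, -0.5, -1.4]
width: 0.438
gripper_force: 10.0
```

apply_moves(
  commands=[
    [20,0,0,-0.1,0],
    [20,0,0,-0.1,0],
    [20,0,0,-0.05,0],
    [20,0,0,0,0],
  ],
)

```text
clock: 9.68
position: [0.3591, -0.3732, 0.0195]
ee_rot: [-2.502, -1.899, 0.0]
force: [-0.8, 0.0, -1.1]
width: 0.439
gripper_force: 10.0
```

apply_moves(
  commands=[
    [20,0,0,-0.04,0],
    [20,0.01,0.035,-0.03,0],
    [20,0.01,0.035,-0.03,0],
    [20,0.008,0.03,-0.034,0],
    [20,0.008,0.03,-0.034,0],
    [20,0,0,0,0],
  ],
)

```text
clock: 10.42
position: [0.3616, -0.3652, 0.0095]
ee_rot: [-2.502, -1.9, -0.0]
force: [0.9, -0.9, -0.1]
width: 0.432
gripper_force: 10.0
```

apply_moves(
  commands=[
    [20,0.006,0.024,-0.038,0],
    [20,0.006,0.024,-0.038,0],
    [20,0.006,0.02,-0.05,0],
    [20,0,0,0,0],
    [20,0,0,0,0],
  ],
)

```text
clock: 11.05
position: [0.362, -0.3612, 0.0019]
ee_rot: [-2.502, -1.899, 0.001]
force: [0.5, -0.7, -1.2]
width: 0.431
gripper_force: 10.0
```

apply_moves(
  commands=[
    [20,0,0,0.3,0],
    [20,0,0,0.6,0],
    [20,0,0,0.8,0],
    [20,0,0,0.8,0],
    [20,0,0,0,0],
    [20,0,0,0,0],
  ],
  newtons=20,
)

```text
clock: 11.8
position: [0.3623, -0.3609, 0.1524]
ee_rot: [-2.502, -1.9, -0.001]
force: [0.3, 0.3, -1.4]
width: 0.435
gripper_force: 20.0
```

```bash
python3 - <<'E'
from h import *
t=cap('wrist'); s=t[0]; print(s['position'],s['force'],s['width'])
C,im,d=cloud('wrist'); A=R.from_rotvec(s['ee_rot']).as_matrix(); L=(C-s['position'])@A  # tool frame
for v in range(196,262,3): print(v,[np.round(1000*L[v,u]).astype(int).tolist() for u in(240,258,276)],im[v,258].tolist(),im[v,230].tolist())
x0,y0=190,180; cv2.imwrite('pics/w4.png',cv2.cvtColor(cv2.resize(im[180:280,190:330],None,fx=5,fy=5,interpolation=cv2.INTER_CUBIC),cv2.COLOR_RGB2BGR))
E
```

```text
[ 0.36232266 -0.36094342  0.15238517] [ 0.25226929  0.25358277 -1.35364914] 0.4348639485932139
196 [[-20, -21, 152], [33, 0, -23], [32, 9, -21]] [112, 109, 110] [50, 50, 48]
199 [[28, -10, -11], [31, 0, -22], [31, 9, -22]] [109, 107, 106] [25, 21, 21]
202 [[27, -10, -15], [30, 0, -22], [29, 9, -21]] [104, 101, 102] [18, 16, 20]
205 [[27, -9, -19], [28, 0, -22], [28, 9, -22]] [100, 96, 97] [23, 26, 24]
208 [[26, -9, -21], [26, 0, -22], [26, 9, -21]] [96, 93, 94] [54, 49, 48]
211 [[26, -9, -25], [25, 0, -23], [26, 8, -25]] [151, 141, 142] [155, 144, 144]
214 [[25, -9, -26], [25, 0, -26], [25, 8, -26]] [180, 166, 167] [184, 169, 169]
217 [[23, -9, -25], [23, 0, -26], [22, 9, -24]] [172, 161, 162] [179, 167, 167]
220 [[22, -9, -26], [21, 0, -25], [21, 9, -25]] [178, 164, 165] [107, 101, 101]
223 [[20, -9, -26], [19, 0, -24], [19, 9, -24]] [174, 163, 163] [32, 28, 28]
226 [[18, -9, -25], [18, 0, -24], [18, 9, -25]] [179, 166, 167] [48, 48, 47]
229 [[16, -9, -24], [16, 0, -25], [16, 9, -25]] [176, 164, 165] [177, 165, 165]
232 [[14, -9, -24], [15, 0, -25], [15, 9, -25]] [177, 164, 165] [180, 165, 165]
235 [[13, -9, -24], [12, 0, -23], [13, 9, -24]] [177, 164, 166] [181, 168, 169]
238 [[11, -9, -24], [11, 0, -24], [11, 9, -24]] [180, 167, 167] [193, 179, 180]
241 [[9, -10, -22], [9, 0, -24], [9, 9, -23]] [247, 238, 240] [248, 242, 243]
244 [[7, -10, -22], [8, 0, -24], [7, 9, -23]] [247, 239, 240] [248, 241, 242]
247 [[5, -10, -23], [5, 0, -22], [6, 9, -23]] [179, 165, 167] [187, 174, 174]
250 [[4, -10, -22], [4, 0, -23], [4, 9, -23]] [175, 162, 163] [175, 163, 164]
253 [[2, -10, -22], [1, 0, -21], [2, 9, -22]] [172, 159, 159] [172, 161, 161]
256 [[31, -6, -79], [31, 0, -79], [31, 5, -80]] [72, 72, 69] [70, 68, 68]
259 [[31, -6, -80], [31, 0, -81], [31, 5, -81]] [75, 74, 77] [80, 75, 78]
```

View pics/w4.png

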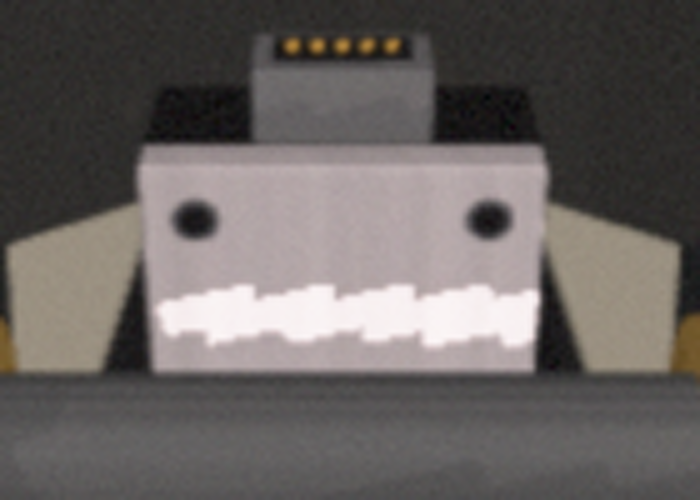

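The module is now nearly level in the pads: plate front edge at crop y≈165, connector at (343,50). Depth suggests about 0.15 rad is left. I'll fit its pose in the tool frame.

```bash
cat > fit.py <<'E'
from h import *
from scipy.optimize import least_squares
def fit(t,U,Lm):
    s=t[0]; Q=R.from_rotvec(s['ee_rot']).as_matrix()
    def f(q):
        A=np.diag([1.,-1,-1])@R.from_euler('ZY',[q[3],-q[4]]).as_matrix()
        return (proj(t,((np.array(Lm)*1e-3-[0,0,.009])@A.T+q[:3])@Q.T+s['position'])-U).ravel()
    r=least_squares(f,[0,0,-.01,0,.1]); print('centre in tool mm',(r.x[:3]*1e3).round(2),'yaw,tilt',r.x[3:].round(3),'res',r.fun.round(1)); return r.x
E
python3 - <<'E'
from fit import *
U=np.array([(190+(x+.5)/5-.5,180+(y+.5)/5-.5) for x,y in[(140,167),(547,165),(140,147),(545,147),(253,68),(433,68),(255,36),(432,36)]])
# left of image = tool -y = module +y
L=[(30,20,18),(30,-20,18),(30,20,13),(30,-20,13),(38,9,13),(38,-9,13),(38,9,4),(38,-9,4)]
fit(load('wrist'),U,L)
E
```

```text
centre in tool mm [ -3.46  -0.13 -14.34] yaw,tilt [0.002 0.102] res [-0.7 -0.1  0.6  0.1  0.6 -0.5 -0.3 -0.7 -0.4  0.4  0.4  0.4  0.2  0.2
 -0.4  0.2]
```

apply_moves(
  commands=[
    [20,0,0,0.8,0],
    [20,0,0,0.8,0],
    [20,0,0,0.87,0],
    [20,0.465,0.79,0,-0.312],
    [20,0.465,0.79,0,-0.312],
    [20,0.465,0.79,0,-0.312],
    [20,0.465,0.79,0,-0.312],
    [20,0.465,0.79,0,-0.312],
    [20,0.465,0.79,0,-0.312],
    [20,0.465,0.79,0,-0.312],
    [20,0.465,0.79,0,-0.312],
    [20,0.465,0.79,0,-0.312],
  ],
  newtons=25,
)

```text
clock: 13.35
position: [0.6138, 0.0669, 0.2988]
ee_rot: [3.136, -0.174, -0.004]
force: [0.6, -0.8, -0.5]
width: 0.429
gripper_force: 25.0
```

apply_moves(
  commands=[
    [20,0,0,0,0],
    [20,0,0,0,0],
    [20,0,0,0,0],
  ],
)

```text
clock: 13.72
position: [0.6129, 0.0635, 0.3002]
ee_rot: [-3.137, 0.168, 0.001]
force: [0.0, -0.4, -1.3]
width: 0.434
gripper_force: 25.0
```

```bash
cat > go.py <<'E'
from h import *
s=observe(); A=R.from_rotvec(s['ee_rot']).as_matrix()
print(s['clock'],s['joints'].round(2),s['position'].round(4),'yaw x',np.arctan2(A[1,0],A[0,0]),A[:,2].round(4),s['force'].round(1))
c,w=np.cos(-.102),np.sin(-.102)
dp=np.array([.6105+.0034*c,.0665+.0034*w,.1])-s['position'];print('units',(dp/.06).round(3))
E
python3 go.py
```

```text
13.725 [-0.92  0.62  1.28  1.54 -0.6   1.42 -1.29] [0.6129 0.0635 0.3002] yaw x -0.10732231745473153 [-6.e-04  1.e-04 -1.e+00] [ 0.  -0.4 -1.3]
units [ 0.016  0.044 -3.337]
```

apply_moves(
  commands=[
    [20,-0.5,0.04,-0.5,0.01],
    [20,-0.5,0,-0.5,0],
    [20,-0.3,0,-0.3,0],
    [20,0,0,0,0],
    [20,0,0,0,0],
  ],
)

```text
clock: 14.35
position: [0.5365, 0.0671, 0.2233]
ee_rot: [-3.137, 0.158, -0.003]
force: [-0.1, -0.4, -0.7]
width: 0.434
gripper_force: 25.0
```

```bash
python3 go.py; python3 - <<'E'
from h import *
t=cap('wrist'); im=t[2]
P=proj(t,np.array([[.6105,.0665,.042]]))[0]; print(P)
x0,y0=int(P[0])-70,max(0,int(P[1])-70); print(x0,y0)
cv2.imwrite('pics/w5.png',cv2.cvtColor(cv2.resize(im[y0:y0+140,x0:x0+140],None,fx=4,fy=4,interpolation=cv2.INTER_CUBIC),cv2.COLOR_RGB2BGR))
E
```

```text
14.35 [-1.06  0.55  1.28  1.85 -0.58  1.18 -1.26] [0.5365 0.0671 0.2233] yaw x -0.10074201434565008 [ 1.7e-03  5.0e-04 -1.0e+00] [-0.1 -0.4 -0.7]
units [ 1.29  -0.016 -2.055]
[252.43286189 108.56787544]
182 38
```

View pics/w5.png

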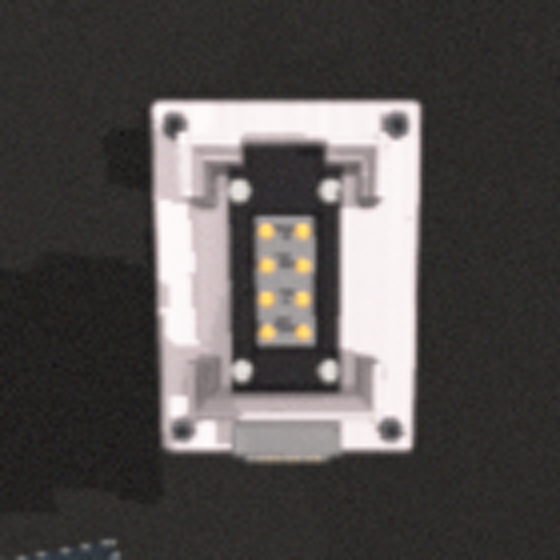

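The nest is clear of the gripper here, with the gap at the top (285,150). The stops are at crop (240,190), (331,190), (328,372) and (242,372); the base holes are at (174,124), (397,123), (391,429) and (182,429).

```bash
python3 - <<'E'
from h import *
t=load('wrist'); s=t[0]; Q=R.from_rotvec(s['ee_rot']).as_matrix()
for L,z in(([(240,190),(331,190),(328,372),(242,372)],.042),([(174,124),(397,123),(391,429),(182,429)],.011)):
    A=np.array([ray(t,182+(x+.5)/4-.5,38+(y+.5)/4-.5,z) for x,y in L]); c=A.mean(0); e=A[:2].sum(0)-A[2:].sum(0)
    print(c.round(4),'yaw',np.arctan2(e[1],e[0]),np.linalg.norm(e)/2,np.linalg.norm(A[0]-A[1]))
    dl=(c-s['position'])@Q; print('in tool',dl.round(4))
E
```

```text
[0.6107 0.0659 0.042 ] yaw -0.10871123390504242 0.04938383320072196 0.025156430612026087
in tool [ 0.0737 -0.0061  0.1814]
[0.6112 0.0662 0.011 ] yaw -0.10222818363794181 0.09034150821992117 0.06630442360738417
in tool [ 0.0741 -0.0064  0.2124]
```

apply_moves(
  commands=[
    [20,0.5,-0.02,0,-0.006],
    [20,0.5,0,0,0],
    [20,0.295,0,-0.3,0],
    [20,0,0,-0.6,0],
    [20,0,0,-0.6,0],
    [20,0,0,-0.5,0],
    [20,0,0,-0.3,0],
    [20,0,0,-0.15,0],
    [20,0,0,0,0],
    [20,0,0,0,0],
    [20,0,0,0,0],
  ],
)

```text
clock: 15.78
position: [0.6138, 0.0664, 0.0762]
ee_rot: [-3.137, 0.162, -0.002]
force: [0.2, -0.6, -1.2]
width: 0.429
gripper_force: 25.0
```

```bash
python3 go.py; python3 - <<'E'
from h import *
t=cap('wrist'); im=t[2]
s=t[0];A=R.from_rotvec(s['ee_rot']).as_matrix();C,_,_=cloud('wrist');L=(C-s['position'])@A
m=(abs(L[...,1])<.017)&(L[...,2]<-.012)&(L[...,2]>-.035)&(L[...,0]<.023)&(L[...,0]>.0);m[256:]=0
q=L[m];print(len(q),np.polyfit(q[:,0],-q[:,2],1))
cv2.imwrite('pics/w6.png',cv2.cvtColor(cv2.resize(im[150:270,170:350],None,fx=4,fy=4,interpolation=cv2.INTER_CUBIC),cv2.COLOR_RGB2BGR))
E
```

```text
15.775 [-0.82  0.8   1.03  1.81 -0.81  1.02 -1.13] [0.6138 0.0664 0.0762] yaw x -0.10309074001862428 [ 1.3e-03  2.0e-04 -1.0e+00] [ 0.2 -0.6 -1.2]
units [ 0.001 -0.005  0.397]
2504 [0.17943063 0.02172767]
```

View pics/w6.png

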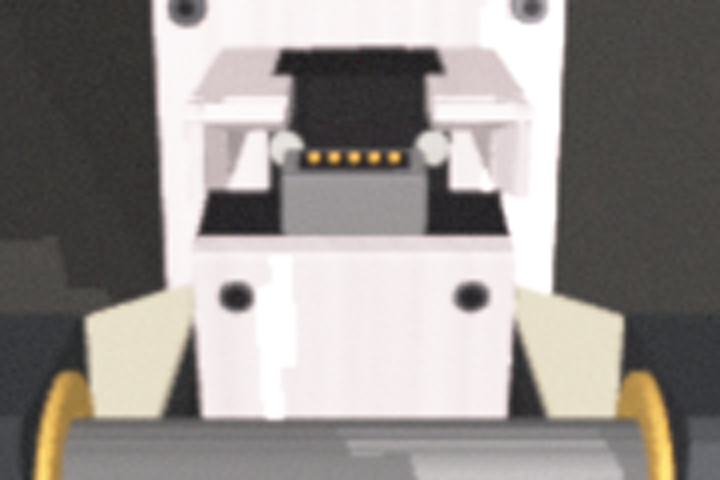

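The module sits centred over the pocket: connector at crop x 355, gap centre about 360, and the connector faces the gap. I'm going down slowly.

apply_moves(
  commands=[
    [20,0.005,-0.01,-0.1,0],
    [20,0,0,-0.1,0],
    [20,0,0,-0.1,0],
    [20,0,0,-0.1,0],
    [20,0,0,0,0],
    [20,0,0,0,0],
  ],
  newtons=15,
)

```text
clock: 16.58
position: [0.6136, 0.0657, 0.0514]
ee_rot: [3.137, -0.162, 0.0]
force: [0.1, -0.1, -0.3]
width: 0.435
gripper_force: 15.0
```

apply_moves(
  commands=[
    [20,0,0,-0.04,0],
    [20,0,0,-0.04,0],
    [20,0,0,0,0],
    [20,0,0,0,0],
  ],
  newtons=15,
)

```text
clock: 17.08
position: [0.6138, 0.0658, 0.0467]
ee_rot: [-3.137, 0.162, -0.001]
force: [-0.2, 0.1, 2.0]
width: 0.437
gripper_force: 15.0
```

apply_moves(
  commands=[
    [20,0,0,-0.025,0],
    [20,0,0,-0.025,0],
    [20,0,0,0,0],
    [20,0,0,0,0],
  ],
  newtons=15,
)

```text
clock: 17.58
position: [0.6138, 0.0658, 0.0437]
ee_rot: [-3.137, 0.162, -0.001]
force: [-0.8, -0.1, 4.7]
width: 0.435
gripper_force: 15.0
```

apply_moves(
  commands=[
    [20,0,0,-0.025,0],
    [20,0,0,-0.025,0],
    [20,0,0,0,0],
    [20,0,0,0,0],
  ],
  newtons=15,
)

```text
clock: 18.08
position: [0.6145, 0.0657, 0.041]
ee_rot: [3.137, -0.162, 0.003]
force: [0.7, -0.3, 5.4]
width: 0.437
gripper_force: 15.0
```

```bash
cat > tilt.py <<'E'
from h import *
t=cap('wrist');s=t[0];A=R.from_rotvec(s['ee_rot']).as_matrix();C,_,_=cloud('wrist');L=(C-s['position'])@A
m=(abs(L[...,1])<.017)&(L[...,2]<-.010)&(L[...,2]>-.035)&(L[...,0]<.021)&(L[...,0]>.0);m[256:]=0
q=L[m];f=np.polyfit(q[:,0],-q[:,2],1);print(s['clock'],s['position'],s['force'],len(q),f,'centre-contact z',s['position'][2]+f[1]-.0034*f[0]-.018)
E
python3 tilt.py
```

```text
18.075 [0.6144656  0.06569506 0.04097497] [ 0.66875134 -0.30985988  5.35618856] 2305 [0.10668839 0.02203477] centre-contact z 0.04464700328757047
```

apply_moves(
  commands=[
    [20,0,0,-0.025,0],
    [20,0,0,-0.02,0],
    [20,0,0,0,0],
    [20,0,0,0,0],
  ],
  newtons=15,
)

```text
clock: 18.62
position: [0.6149, 0.0656, 0.0385]
ee_rot: [3.137, -0.162, 0.004]
force: [1.8, 0.8, 7.5]
width: 0.435
gripper_force: 15.0
```

```bash
python3 tilt.py
```

```text
18.625 [0.61489193 0.06561871 0.0385486 ] [1.83722417 0.82144555 7.45425412] 2355 [0.03951266 0.02248927] centre-contact z 0.042903524956666064
```

apply_moves(
  commands=[
    [20,0,0,-0.015,0],
    [20,0,0,-0.015,0],
    [20,0,0,0,0],
    [20,0,0,0,0],
  ],
  newtons=20,
)

```text
clock: 19.18
position: [0.6152, 0.0656, 0.0372]
ee_rot: [-3.137, 0.162, -0.005]
force: [1.6, -0.3, 10.9]
width: 0.436
gripper_force: 20.0
```

```bash
python3 tilt.py
```

```text
19.175 [0.61515477 0.06558518 0.03720133] [ 1.60509657 -0.26300206 10.86909505] 2366 [0.00928262 0.0227011 ] centre-contact z 0.041870874719130646
```

apply_moves(
  commands=[
    [20,0,0,0,0],
    [20,0,0,-0.015,0],
    [20,0,0,-0.01,0],
    [20,0,0,0,0],
    [20,0,0,0,0],
  ],
  newtons=45,
)

```text
clock: 19.85
position: [0.6153, 0.0656, 0.037]
ee_rot: [-3.136, 0.162, -0.006]
force: [-3.5, 0.6, 24.5]
width: 0.436
gripper_force: 45.0
```

```bash
python3 tilt.py
```

```text
19.85 [0.61525408 0.06558062 0.03695426] [-3.46673984  0.58295255 24.53384409] 2377 [0.00110485 0.02278635] centre-contact z 0.04173685579885121
```

apply_moves(
  commands=[
    [20,0,0,0,0],
    [20,0,0,0,0],
    [20,0,0,0,0],
    [20,0,0,0,0],
    [20,0,0,0,0],
    [20,0,0,0,0],
  ],
)

```text
clock: 20.65
position: [0.6153, 0.0656, 0.037]
ee_rot: [-3.136, 0.162, -0.006]
force: [-3.4, 1.7, 25.9]
width: 0.432
gripper_force: 45.0
```

```bash
python3 tilt.py; python3 -c "
from h import *
im=load('wrist')[2]; cv2.imwrite('pics/w7.png',cv2.cvtColor(cv2.resize(im[130:270,170:350],None,fx=4,fy=4,interpolation=cv2.INTER_CUBIC),cv2.COLOR_RGB2BGR))"
```

```text
20.65 [0.6152567  0.06555661 0.0369625 ] [-3.4278689   1.74272162 25.86138689] 2374 [0.00105884 0.02279824] centre-contact z 0.041757139781990665
```

View pics/w7.png

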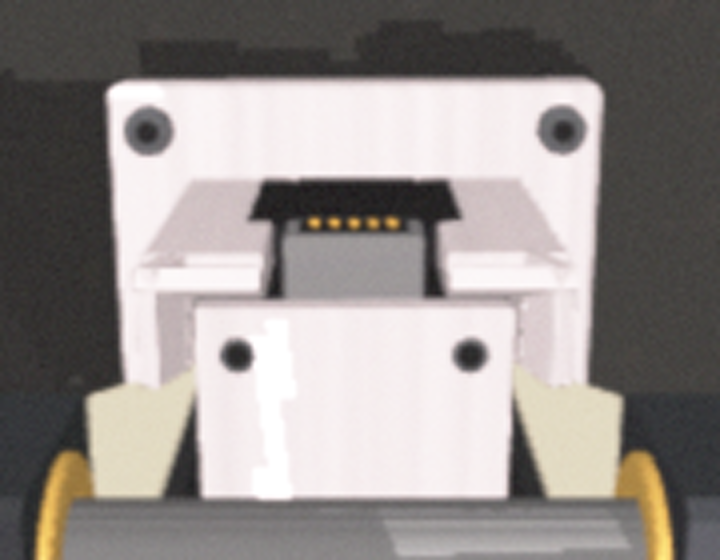

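The module sits level in the pocket, with the connector at crop (352,260) centred in the gap. It is held at a steady 26 N or so, within limits, so I'm handing in.

```bash
python3 -c "
from cell import arm
print(arm.sign_off())"
```

```text
the job is handed in; nothing more can be done
None
```

I handed the job in at about 20.7 s with the gripper still holding the module: it is level in the nest, connector in the gap, and pressed home with an estimated 17 N on the stops; sign-off gave no verdict.

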